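# Ready the specimen grinder: shut the swarf bin, shift into the tagged gear

### The job

Get the specimen grinder ready to run: first push its red tilted-out swarf bin back until it clicks shut, then shift the gear lever from neutral across the H-shaped gate and fully forward (away from the robot) into the gear on the green tag's side. Do not put it into any other gear on the way, let go at the end, and leave the bottle, jar, slide box and resin puck around the machine where they are.

Things in the scene. Friction and masses are not known exactly. Their poses are not given: they have to be found in the camera images.
- grinder: White bench grinder-polisher, 360 mm deep, 400 mm wide, black round bowl at its back; fixed to the table at a place and yaw that vary. Origin on the table top; x points from its front (robot side) to its back, y to its left as the robot sees it, z up. Lever console at the front left (y 20 to 180 mm), red bin at the front right (y -172 to -28 mm).
- gate_centre (a point): Centre of the steel plate with the H-shaped gate on top of the console, 110 mm up the slope, 144 mm across; it slopes, its normal leaning 35 deg from vertical towards the robot (grinder -x). At (-46, 100, 136) mm in the grinder frame.
- brow_edge (a point): Middle of the lower front edge of the aluminium brow, a flat bar above the back of the console: y -18 to 218, x -35 to 1, z 290 to 302 mm in the grinder frame. A tool held upright on the knob runs into it when the lever goes forward, so lean the tool's upper end towards the robot, about 35 deg.
- lever_knob (a point): Centre of the black ball knob, 40 mm diameter, on the gear lever's 9 mm steel rod. The lever turns about a pivot hidden in the console at (0, 100, 70) mm in the grinder frame, 175 mm from the knob centre. With both lever joints at 0 the lever stands square to the gate plate, leaning 35 deg towards the robot, knob centre at (-100, 100, 213) mm in the grinder frame.
- select (a joint): Sideways angle of the lever, rad, -0.24 to 0.24 (stops); positive leans it to the grinder's +y. The outer hinge, about grinder-frame direction (-cos35, 0, -sin35). Can cross only while shift is within about 0.05 of 0 (neutral slot). The left and right gear slots are at +0.24 and -0.24 (the rod has play there from about 0.19). Starts within 0.07 of 0.
- shift (a joint): Fore-and-aft angle of the lever, rad, -0.25 (fully back, towards the robot) to 0.25 (fully forward, up the slope away from the robot); 0 is neutral, where it starts. Turns about the y axis that select carries round. Both lever joints are held by friction, about 2 N at the knob, and stay where they are left.
- bin (a joint): Opening angle of the red bin, rad: 0 shut against its stop, up to 0.55 tipped out towards the robot. Starts open between 0.3 and 0.55. Friction keeps it where it is left; a spring catch resists from about 0.17 and snaps it home below about 0.07; 5 to 10 N at the top is enough.
- bin_lip (a point): Middle of the top front edge of the bin's front panel (a red panel 144 mm wide, 130 mm high with a 10 mm deep lip along the top). The lip's front lies 16 mm before the hinge line and 131 mm above it when shut; the panel below the lip is 6 mm thick with its front face 6 mm before the hinge line.
- bin_hinge (a point): Middle of the bin's bottom hinge line, which runs along the grinder's y; at (-85, -100, 12) mm in the grinder frame.
- tag_green: Green disc, 32 mm diameter, 8 mm thick, fixed on top of the brow, 45 mm left or right of the lever's middle plane (y = 145 or 55 mm in the grinder frame); it marks the side of the gear wanted. Origin at the centre of its underside.
- tag_yellow: Yellow disc of the same size on the other side of the brow, marking the gear not wanted. Origin at the centre of its underside.
- lube_bottle: Loose bottle with a red cap, 60 mm diameter, 160 mm high, left of the grinder; origin under its centre. Leave alone.
- powder_jar: Loose jar with a blue cap, 70 mm diameter, 90 mm high, right of the grinder; origin under its centre. Leave alone.
- slide_box: Loose blue slide box, 80 x 100 x 26 mm, lying in front of the console; origin under its centre. Leave alone.
- resin_puck: Loose amber resin specimen, 50 mm diameter, 30 mm high, in front of the grinder; origin under its centre. Leave alone.

How it is judged:
On the way, in this order (a step that is already met when the one before it is completed fails the run):
1. the bin is pushed back and clicked shut (value of joint bin below 0.03 rad), for 0.2 s.
2. the lever is fully forward in the gear on the green tag's side (value of joint shift above 0.2 rad and ((value of joint select above 0.15 rad and y of tag_green in the frame of grinder above 0.1 m) or (value of joint select below -0.15 rad and y of tag_green in the frame of grinder below 0.1 m))), for 0.2 s.
At the end, for the whole second after the job is handed in: The bin is clicked shut (bin below 0.03 rad) and the lever is at rest in the forward gear on the green tag's side (shift above 0.2 rad of 0.25, select beyond 0.15 rad on that side) (all of step 2 and value of joint bin below 0.03 rad and velocity of joint shift between -0.1 and 0.1 rad/s); the robot touches nothing.
It fails at once if the lever goes into another gear: forward on the yellow tag's side (shift above 0.15 rad), or back on either side (shift below -0.15 rad) (value of joint shift below -0.15 rad or (value of joint shift above 0.15 rad and ((value of joint select above 0.1 rad and y of tag_yellow in the frame of grinder above 0.1 m) or (value of joint select below -0.1 rad and y of tag_yellow in the frame of grinder below 0.1 m)))).
It fails at once if the bottle, jar, slide box or resin puck is moved by more than 40 mm (distance of any of lube_bottle, powder_jar, slide_box, resin_puck from where it was at the start of the episode above 0.04 m).
It also fails if it takes over 58 s, if anything falls off the work surface, if the arm or the gripper's body presses on something with over 40 N, if the wrist force passes 120 N, or if a joint passes its speed limit or range.

### The arm

A 6-joint arm with a two-finger parallel gripper is mounted at the origin on the work surface. World frame = base frame: x ahead of the robot, y to its left, z up, the work surface at z = 0. Lengths are in m, angles in rad, forces in N, time in s.
With the tool pointing down it reaches from about 0.275 to 0.85 m from the base axis. Payload 5.2 kg.
Tool frame: the origin (TCP) lies on the mounting face of the last link; the fingertips stand 173 mm ahead of it and the grasp point (between the pads) lies 155 mm ahead of it; z points along the fingers, y is the line along which they close (so a half turn about z gives the same grasp; the last joint's range is limited). The gripper opens to 85 mm and grips with 20 to 120 N. Pads are 22 mm wide; open, the fingers measure 114 mm over their backs; the gripper's body (76 mm by 85 mm) begins 54 mm behind the grasp point. The pads swing forward as they close: fully open they stand 13 mm farther back than shut.
Start: joints at [-1.408, 0.259, 1.535, -0, 1.348, -0.203], TCP at [0.197, -0.514, 0.405] pointing down, gripper open.
Joint ranges: [-3.14, 3.14], [-0.91, 2.08], [0.19, 2.58], [-1.22, 4.36], [0.22, 2.71], [-3.12, 3.12]. Speed limits (rad/s): [2.57, 2.57, 3.14, 3.14, 3.14, 3.14].

### API

Orientations are given as a unit quaternion [w, x, y, z].
In Python, from workcell import bot gives the robot as it stands.
- The arm moves only by the shell command python3 -m pendant 'ROWS' [FORCE]. ROWS is JSON, a list of rows, each a list of 7 numbers: the shift along the tool's x, y, z in units of 60 mm (1.0 is 60 mm), then the turn, a rotation vector about the tool's x, y, z in units of 5 degrees (1.0 is 5 degrees), then the opening, from 0 (shut) to 1 (fully open). In form: [[dx, dy, dz, ax, ay, az, jaw], ...]. A call has exactly 5 rows; each row is the pose to reach, as a shift and turn from the pose commanded when the call began, along the tool's axes at that moment; what a row does not reach only later rows make up. A row lasts 1/8 s, in which the tool goes at most 62.5 mm and 10.7 degrees, less where a joint would pass 70% of its speed; a pose out of reach is approached as far as the arm can. A call with a gripper value outside its range is refused whole. The fingers move at their own pace and stop on an object; FORCE is the grip in N (left out, the last holds). Time passes only in rows, so rows that repeat a pose let the fingers close, or fill a call up. It gives the time, the measured TCP pose, the force, the opening and the grip force at its end, in the units of the state.
- bot.state(): the state, without advancing time (a new reading comes with each control period).
- bot.snapshot(name): name is "side" or "top" or "wrist"; returns a dict with "pixels" (384x512x3 uint8, blue, green, red), "z_map" (384x512 float32, m along the optical axis (not along the pixel's ray), 0 where there is no reading), "fx", "fy", "cx", "cy" (pixels), "origin" and "rotation" of the camera in the world; the wrist camera has in their place "hand_eye" (4x4, takes a point from camera to tool coordinates, whose origin is the TCP and whose axes are the flange's). Camera axes: x right, y down, z forward; pixel columns grow to the right and rows downward; lengths in m; the calibration is good to about 2 mm. A picture is of the moment at which its call begins: read the wrist's pose just before it.
- bot.close_job(): hands the job in; it is judged then, once.
The state is a dict: "time_s": time; "joint_pos": joint angles; "joint_vel": joint speeds; "joint_efforts": joint torques, N m; "position": TCP position; "ee_rot": TCP orientation; "wrist_force": force on the tool from outside, world axes, zero at the start; "torque": the same for the moment, N m; "width": finger opening in m; "grasp_force": force on a finger pad.
Only numpy, scipy, OpenCV 4.12 (cv2) and the standard library are available. Lean on these libraries where they do the work, as an engineer would, in place of code of your own. Each camera call takes 0.05 s, during which the arm holds its last target. There are 200 camera calls.

## Working session

There is one attempt and no reset: what is moved stays moved. The work goes in short steps, Python scripts to look and compute and a shell command to move; the robot and the scene stay as the last step left them, time stands still between calls to the robot, and variables do not carry over. Pictures are saved under pics/ and viewed, at most 10 in all, crops included, and the job is handed in when it is done.

```bash
mkdir -p pics; cat > h.py <<'E'
import numpy as np,cv2
from scipy.spatial.transform import Rotation as R
from workcell import bot
def cloud(n):
    s=bot.state();d=bot.snapshot(n);z=d["z_map"];v,u=np.mgrid[:384,:512]
    P=np.stack([(u-d["cx"])/d["fx"]*z,(v-d["cy"])/d["fy"]*z,z],-1)
    if n=="wrist":
        H=np.array(d["hand_eye"]);P=P@H[:3,:3].T+H[:3,3]
        q=s["ee_rot"];P=R.from_quat([q[1],q[2],q[3],q[0]]).as_matrix()@P.reshape(-1,3).T
        P=(P.T+s["position"]).reshape(384,512,3)
    else: P=P@np.array(d["rotation"]).T+d["origin"]
    P[z==0]=np.nan
    return d["pixels"],P
E
python3 - <<'E'
from h import *
print(bot.state())
for n in("side","top"):
    i,P=cloud(n);cv2.imwrite(f"pics/{n}0.png",i);np.savez(f"{n}0.npz",i=i,P=P)
E
```

```text
{'time_s': 0.0, 'joint_pos': array([-1.40780208e+00,  2.59348360e-01,  1.53610404e+00, -5.15705430e-05,
        1.34796932e+00, -2.02790765e-01]), 'joint_vel': array([ 0.00286543,  0.00071203, -0.00032311,  0.00043335, -0.00025108,
        0.00011796]), 'joint_efforts': array([-3.65661754e-04, -4.46032298e+01, -2.90571839e+01, -2.96468024e-04,
        1.15526628e-02,  1.26746954e-05]), 'position': array([ 0.19670726, -0.51338739,  0.40386309]), 'ee_rot': array([-9.14853135e-04,  9.83320282e-01,  1.81880142e-01, -6.94113941e-06]), 'wrist_force': array([ 0.30686459, -0.14509689, -0.55276794]), 'torque': array([ 0.03671679, -0.01871257, -0.03421376]), 'grasp_force': 0.0, 'width': 0.08549889741540599}Traceback (most recent call last):
  File "<stdin>", line 4, in <module>
  File "h.py", line 11, in cloud
    else: P=P@np.array(d["rotation"]).T+d["origin"]
            ~^~~~~~~~~~~~~~~~~~~~~~~~~~
ValueError: matmul: Input operand 1 has a mismatch in its core dimension 0, with gufunc signature (n?,k),(k,m?)->(n?,m?) (size 4 is different from 3)
```

Rotation is a quaternion.

```bash
sed -i 's/else: P=.*/else: q=d["rotation"];P=P@R.from_quat([q[1],q[2],q[3],q[0]]).as_matrix().T+d["origin"]/' h.py
python3 - <<'E'
from h import *
for n in("side","top"):
    i,P=cloud(n);cv2.imwrite(f"pics/{n}0.png",i);np.savez(f"{n}0.npz",i=i,P=P)
E
```

```text
(no output)
```

View pics/top0.png

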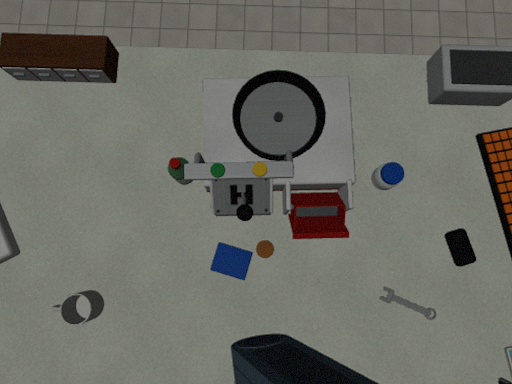

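View pics/side0.png

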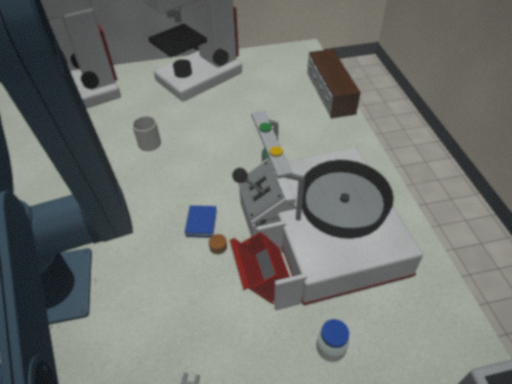

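The top view shows the green tag at (217,170), to the left (+y), and the yellow tag at (260,170). The knob is at (245,212), the bin is open with its lip at about (320,235), and the puck is at (265,249). Next I'll work out the poses.

```bash
cat > loc.py <<'E'
from h import *
for n in("top","side"):
    f=np.load(n+"0.npz");i,P=f["i"],f["P"];h=cv2.cvtColor(i,cv2.COLOR_BGR2HSV)
    x,y,z=P[...,0],P[...,1],P[...,2]
    H,S,V=h[...,0].astype(int),h[...,1],h[...,2]
    def pr(k,m):
        q=P[m&np.isfinite(z)]; print(n,k,len(q),np.median(q,0).round(4),q.min(0).round(3),q.max(0).round(3)) if len(q) else print(n,k,0)
        return q
    g=pr("green",(abs(H-65)<15)&(S>120)&(z>.29))
    ye=pr("yellow",(abs(H-25)<8)&(S>120)&(z>.29))
    pr("cap",((H<8)|(H>172))&(S>120)&(z>.13)&(y>.1))
    pr("blue",(abs(H-110)<14)&(S>120)&(z<.05)&(z>.01)&(x<.6)&(x>.2)&(abs(y)<.4))
    pr("puck",(abs(H-15)<8)&(S>100)&(z<.05)&(z>.01)&(x<.6)&(x>.2)&(abs(y)<.3))
    pr("jarcap",(abs(H-110)<14)&(S>120)&(z>.06)&(x>.3)&(abs(y)<.6))
    r=pr("red",((H<8)|(H>172))&(S>120)&(z>.01)&(y<.1)&(z<.2))
    c=(g.max(0)+g.min(0))/2;d=(ye.max(0)+ye.min(0))/2
    c=g.mean(0);d=ye.mean(0)
    v=(c-d)[:2];print(n,"sep",np.linalg.norm(v),"yaw",np.degrees(np.arctan2(-v[0],v[1])))
    yaw=np.arctan2(-v[0],v[1]);Rz=np.array([[np.cos(yaw),-np.sin(yaw)],[np.sin(yaw),np.cos(yaw)]])
    o=(c+d)[:2]/2-Rz@[-.017,.1];print("origin",o)
    k=pr("knob",(V<45)&(z>.19)&(z<.26)&(np.hypot(x-(o+Rz@[-.1,.1])[0],y-(o+Rz@[-.1,.1])[1])<.05))
    A=np.c_[2*k,np.ones(len(k))];s=np.linalg.lstsq(A,(k**2).sum(1),rcond=None)[0]
    kc=s[:3];print("sphere",kc,np.sqrt(s[3]+kc@kc)); print("knob in grinder",Rz.T@(kc[:2]-o))
    l=r[r[:,2]>r[:,2].max()-.012];G=(l[:,:2]-o)@Rz;print("lip grinder",G.min(0),G.max(0),l[:,2].mean(), "tilt rng", np.median(G,0))
E
python3 loc.py
```

```text
top green 207 [0.6019 0.1384 0.3105] [ 0.245 -0.093  0.29 ] [0.622 0.157 0.563]
top yellow 164 [0.611  0.0534 0.3098] [ 0.251 -0.016  0.3  ] [0.626 0.068 0.487]
top cap 116 [0.6537 0.2649 0.1594] [0.524 0.1   0.132] [0.851 0.28  0.227]
top blue 995 [0.4103 0.1225 0.0262] [0.362 0.069 0.019] [0.458 0.178 0.033]
top puck 233 [0.445  0.0307 0.0303] [ 0.423 -0.145  0.024] [0.54  0.053 0.039]
top jarcap 655 [ 0.6659 -0.2883  0.0919] [ 0.512 -0.337  0.081] [0.901 0.124 0.234]
top red 2275 [ 0.5326 -0.1056  0.0984] [ 0.415 -0.681  0.011] [0.901 0.099 0.172]
top sep 0.1073899441430523 yaw 65.28926940719171
origin [0.65174738 0.04895525]
top knob 0
sphere [0. 0. 0.] 0.0
knob in grinder [-0.31692708  0.5716017 ]
lip grinder [-0.0974179  -0.25319619] [ 0.12899362 -0.02108538] 0.1670256668411656 tilt rng [-0.00230045 -0.17554092]
side green 50 [0.6099 0.1386 0.3114] [0.599 0.128 0.309] [0.622 0.152 0.315]
side yellow 92 [0.6143 0.0491 0.3115] [0.601 0.035 0.304] [0.628 0.063 0.314]
side cap 13 [0.186  0.8331 0.2585] [0.183 0.825 0.183] [0.188 0.847 0.262]
side blue 688 [0.4135 0.1153 0.0276] [0.369 0.065 0.021] [0.459 0.174 0.033]
side puck 226 [0.449  0.0221 0.0309] [0.427 0.002 0.011] [0.471 0.05  0.036]
side jarcap 552 [ 0.6596 -0.3133  0.0915] [ 0.631 -0.34   0.084] [ 0.689 -0.282  0.096]
side red 1906 [ 0.5319 -0.1049  0.1006] [ 0.479 -0.18   0.022] [ 0.604 -0.041  0.136]
side sep 0.09006476634507968 yaw 2.7404761845084176
origin [ 0.63370127 -0.00511896]
side knob 0
sphere [0. 0. 0.] 0.0
knob in grinder [-0.63273179  0.03541169]
lip grinder [-0.15730879 -0.16778457] [-0.0730376  -0.02886001] 0.12658516826437596 tilt rng [-0.1473806  -0.10403916]
```

```bash
sed -i 's/(z>.29))/(z>.295)\&(z<.33)\&(x>.58)\&(x<.65)\&(abs(y-.09)<.08))/; s/(y<.1)&(z<.2))/(y<0)\&(y>-.22)\&(x>.4)\&(x<.68)\&(z<.145))/; s/(V<45)/(V<70)/; s/^    c=g.mean.*/    c=np.median(g,0);d=np.median(ye,0)/' loc.py
sed -i 's/    k=pr/    w=(z>.17)\&(z<.26)\&(np.hypot(x-(o+Rz@[-.1,.1])[0],y-(o+Rz@[-.1,.1])[1])<.05);print(V[w].min() if w.any() else 0,w.sum())\n    k=pr/' loc.py
python3 loc.py | grep -v -e cap -e blue -e puck
```

```text
top green 147 [0.6067 0.144  0.3097] [0.593 0.129 0.306] [0.622 0.157 0.313]
top yellow 160 [0.6111 0.0535 0.3097] [0.597 0.04  0.3  ] [0.626 0.068 0.313]
top red 2026 [ 0.5284 -0.105   0.099 ] [ 0.474 -0.181  0.021] [ 0.62  -0.002  0.134]
top sep 0.09069793780230632 yaw 2.8299317529173114
origin [ 6.30822065e-01 -2.82934855e-04]
0 243
top knob 228 [0.5264 0.0861 0.2276] [0.509 0.068 0.213] [0.546 0.106 0.236]
sphere [0.52800969 0.08698599 0.21497331] 0.018999752796759892
knob in grinder [-0.09837839  0.09223851]
lip grinder [-0.15899907 -0.16980459] [-0.07074169 -0.02898141] 0.12528748108635077 tilt rng [-0.14626408 -0.09927014]
side green 50 [0.6099 0.1386 0.3114] [0.599 0.128 0.309] [0.622 0.152 0.315]
side yellow 92 [0.6143 0.0491 0.3115] [0.601 0.035 0.304] [0.628 0.063 0.314]
side red 1906 [ 0.5319 -0.1049  0.1006] [ 0.479 -0.18   0.022] [ 0.604 -0.041  0.136]
side sep 0.08964968709304241 yaw 2.857189589283971
origin [ 0.63407575 -0.00516147]
45 231
side knob 146 [0.5302 0.0717 0.2261] [0.513 0.064 0.195] [0.546 0.086 0.236]
sphere [0.53007007 0.08467161 0.21531343] 0.01985033298810837
knob in grinder [-0.0993985   0.09490574]
lip grinder [-0.15782635 -0.16742064] [-0.07351199 -0.02848988] 0.12658516826437596 tilt rng [-0.147999   -0.10374867]
```

Grinder pose: origin about (0.632,-0.002), yaw 2.85°. The knob is at (0.529,0.086,0.215) and the bin angle is about 0.44. Next is a helper that converts target poses into pendant units.

```bash
cat > go.py <<'E'
from h import *
import sys
YAW=np.radians(2.85);O=np.array([.632,-.002,0])
RG=R.from_euler('z',YAW)
def rows(p,lean,ahead):
    """p: grinder-frame point (m) for tool point `ahead` m in front of TCP, lean deg"""
    s=bot.state();q=s["ee_rot"];Rc=R.from_quat([q[1],q[2],q[3],q[0]])
    Rt=RG*R.from_matrix(np.diag([1.,-1,-1]))*R.from_euler('y',lean,degrees=True)
    T=O+RG.apply(p)-Rt.apply([0,0,ahead])
    d=Rc.inv().apply(T-s["position"])/.06
    a=np.degrees((Rc.inv()*Rt).as_rotvec())/5
    tip=RG.inv().apply(s["position"]+Rc.apply([0,0,ahead])-O)
    print("now",tip.round(4),"F",RG.inv().apply(s["wrist_force"]).round(1),"w",round(float(s["width"]),4),"t",s["time_s"])
    print("row",d.round(2),a.round(2))
if __name__=="__main__":
    a=[float(x) for x in sys.argv[1:]];rows(np.array(a[:3]),a[3],a[4])
E
python3 go.py -.24 -.105 .2 35 .173
python3 -c "
from h import *
d=bot.snapshot('wrist');print(np.array(d['hand_eye']).round(3))"
```

```text
now [-0.4602 -0.4889  0.231 ] F [-0.3  0.  -0.2] w 0.0858 t 0.15
row [ 3.91 -5.46  1.05] [-1.12  6.94  3.5 ]
[[-0.    -0.947 -0.322  0.083]
 [ 1.    -0.    -0.    -0.   ]
 [-0.    -0.322  0.947  0.031]
 [ 0.     0.     0.     1.   ]]
```

```bash
python3 -m pendant '[[0.8,-1.1,0.2,-0.2,1.4,0.7,0],[1.5,-2.2,0.4,-0.4,2.8,1.4,0],[2.3,-3.3,0.6,-0.7,4.2,2.1,0],[3.1,-4.3,0.8,-0.9,5.5,2.8,0],[3.9,-5.4,1.0,-1.1,6.9,3.5,0]]'; python3 go.py -.2 -.105 .105 35 .173
```

```text
time_s: 0.82
position: [0.2752, -0.2129, 0.358]
ee_rot: [-0.007, 0.953, 0.023, 0.301]
wrist_force: [0.3, -0.2, -0.1]
width: -0.0002
grasp_force: 0.0
now [-0.2676 -0.193   0.2163] F [ 0.3 -0.3 -0.1] w -0.0002 t 0.825
row [-0.14 -1.47  2.16] [ 0.01 -0.   -0.02]
```

```bash
python3 -m pendant '[[0,0,0,0,0,0,0],[0,0,0,0,0,0,0],[0,0,0,0,0,0,0],[0,0,0,0,0,0,0],[0,0,0,0,0,0,0]]' >/dev/null; python3 go.py -.2 -.105 .105 35 .173
```

```text
now [-0.2685 -0.1954  0.2163] F [ 0.2  0.2 -0.2] w -0.0 t 1.45
row [-0.13 -1.51  2.18] [-0.    0.04  0.  ]
```

```bash
python3 -m pendant '[[-0.1,-0.5,0.5,0,0,0,0],[-0.1,-1.0,1.0,0,0,0,0],[-0.1,-1.5,1.6,0,0,0,0],[-0.13,-1.5,2.18,0,0,0,0],[-0.13,-1.5,2.18,0,0,0,0]]' >/dev/null; python3 go.py -.12 -.105 .105 35 .173;python3 go.py -.091 -.105 .105 35 .173
```

```text
now [-0.2004 -0.103   0.1024] F [-0.5  0.2 -0.1] w -0.0001 t 2.075
row [1.11 0.02 0.73] [-0.06  0.08 -0.  ]
now [-0.2004 -0.103   0.1024] F [-0.5  0.2 -0.1] w -0.0001 t 2.075
row [1.51 0.02 1.  ] [-0.06  0.08 -0.  ]
```

```bash
python3 -m pendant '[[0.3,0,0.2,0,0,0,0],[0.55,0,0.37,0,0,0,0],[0.8,0,0.53,0,0,0,0],[1.0,0,0.66,0,0,0,0],[1.1,0,0.73,0,0,0,0]]' ; python3 go.py -.1 -.105 .105 35 .173
```

```text
time_s: 2.7
position: [0.4182, -0.1182, 0.2493]
ee_rot: [-0.007, 0.954, 0.024, 0.3]
wrist_force: [-0.2, 0.4, -0.5]
width: 0.0003
grasp_force: 0.3
now [-0.1203 -0.1056  0.1074] F [-0.2  0.5 -0.5] w 0.0003 t 2.7
row [ 0.25 -0.01  0.23] [0.01 0.02 0.01]
```

```bash
python3 - <<'E'
from h import *
i,P=cloud("side");cv2.imwrite("pics/side1.png",cv2.resize(i[150:350,150:450],None,fx=2,fy=2))
E
```

```text
(no output)
```

View pics/side1.png

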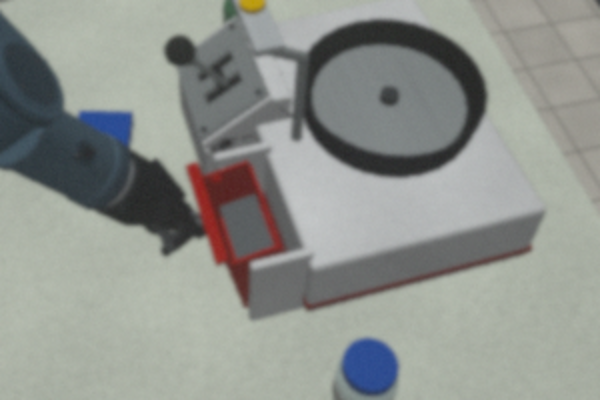

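The fingers touch the panel at about (205,230) in the crop, and the bin is partly closed. I'll keep pushing.

```bash
python3 -m pendant '[[0.1,0,0.07,0,0,0,0],[0.2,0,0.13,0,0,0,0],[0.3,0,0.2,0,0,0,0],[0.35,0,0.23,0,0,0,0],[0.35,0,0.23,0,0,0,0]]'|grep force ; python3 go.py -.09 -.105 .105 35 .173
python3 - <<'E'
from h import *
from go import RG,O
i,P=cloud("side");h=cv2.cvtColor(i,cv2.COLOR_BGR2HSV);G=RG.inv().apply((P-O).reshape(-1,3)).reshape(P.shape)
H=h[...,0];m=((H<8)|(H>172))&(h[...,1]>120)&(G[...,2]>.11)&(G[...,2]<.16)&(abs(G[...,1]+.1)<.075)&(abs(G[...,0]+.1)<.1)
print(np.percentile(G[m],[1,50,99],axis=0).round(4))
E
```

```text
wrist_force: [-12.8, -3.2, 8.8]
grasp_force: 6.7
now [-0.097  -0.1048  0.1066] F [-12.9  -2.6   8.8] w -0.0001 t 3.375
row [0.07 0.01 0.09] [0.01 0.05 0.01]
[[-0.0986 -0.1715  0.1102]
 [-0.0881 -0.1029  0.1436]
 [-0.0229 -0.0332  0.148 ]]
```

```bash
python3 -m pendant '[[0.04,0,0.03,0,0,0,0],[0.06,0,0.04,0,0,0,0],[0.08,0,0.06,0,0,0,0],[0.08,0,0.06,0,0,0,0],[0.08,0,0.06,0,0,0,0]]'|grep force ; python3 go.py -.22 -.105 .14 35 .173
```

```text
wrist_force: [-52.6, -8.9, 26.8]
grasp_force: 26.8
now [-0.0961 -0.104   0.1038] F [-53.   -6.2  26.8] w -0.0001 t 4.05
row [-1.4   0.02 -1.66] [0.02 0.13 0.01]
```

It's against the hard stop, so the bin is shut. Now I'll back off, rise, and check the bin.

```bash
python3 -m pendant '[[-0.4,0,-0.4,0,0,0,0],[-0.9,0,-0.9,0,0,0,0],[-1.3,0,-1.6,0,0,0,0.5],[-1.2,-0.5,-2.3,0,0,0,1],[-1.2,-1.0,-3.0,0,0,0,1]]'|grep force ; python3 go.py -.145 .093 .275 35 .155
python3 - <<'E'
from h import *
from go import RG,O
i,P=cloud("side");h=cv2.cvtColor(i,cv2.COLOR_BGR2HSV);G=RG.inv().apply((P-O).reshape(-1,3)).reshape(P.shape)
H=h[...,0];m=((H<8)|(H>172))&(h[...,1]>120)&(G[...,2]>.11)&(G[...,2]<.16)&(abs(G[...,1]+.1)<.075)&(abs(G[...,0]+.1)<.1)
print(np.percentile(G[m],[1,50,99],axis=0).round(4))
E
```

```text
wrist_force: [0.7, 0.5, 0.7]
grasp_force: 0.0
now [-0.2632 -0.0447  0.229 ] F [0.7 0.5 0.7] w 0.0543 t 4.675
row [ 2.04 -2.29  0.49] [ 0.02  0.05 -0.02]
[[-0.0988 -0.171   0.1104]
 [-0.0881 -0.1027  0.1437]
 [-0.0223 -0.0337  0.1479]]
```

```bash
python3 -m pendant '[[0,-0.6,-0.3,0,0,0,1],[0.5,-1.2,-0.3,0,0,0,1],[1.0,-1.8,-0.1,0,0,0,1],[1.5,-2.3,0.2,0,0,0,1],[2.04,-2.3,0.49,0,0,0,1]]'|grep force ; python3 go.py -.0985 .0935 .214 35 .155
python3 - <<'E'
from h import *
i,P=cloud("wrist");cv2.imwrite("pics/w1.png",i)
E
```

```text
wrist_force: [-0.8, -2.1, 0.3]
grasp_force: 0.0
now [-0.1445  0.0967  0.2743] F [-0.9 -2.1  0.3] w 0.0855 t 5.35
row [0.05 0.05 1.26] [-0.03  0.02  0.05]
```

View pics/w1.png

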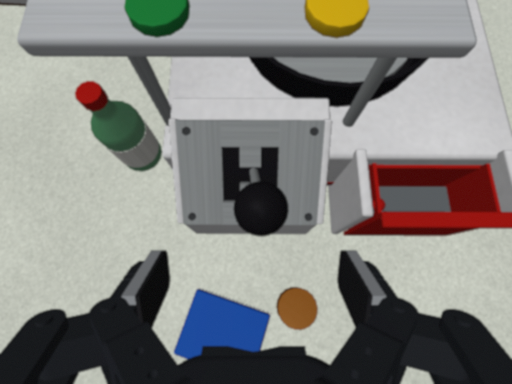

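The wrist view shows the knob at (261,207), centred between the fingers. The bin is flush, and the green tag is on the left (+y). Now I'll descend and grip gently.

```bash
python3 -m pendant '[[0,0.03,0.4,0,0,0,1],[0.05,0.05,0.8,0,0,0,1],[0.05,0.05,1.1,0,0,0,1],[0.05,0.05,1.3,0,0,0,1],[0.05,0.05,1.3,0,0,0,1]]' 25|grep force ; python3 -m pendant '[[0,0,0,0,0,0,0.4],[0,0,0,0,0,0,0.3],[0,0,0,0,0,0,0.2],[0,0,0,0,0,0,0.2],[0,0,0,0,0,0,0.2]]' 25|grep force; python3 go.py -.0985 .120 .214 35 .155
```

```text
wrist_force: [-0.0, -0.0, 0.2]
grasp_force: 0.0
wrist_force: [-4.6, 0.5, 6.1]
grasp_force: 24.5
now [-0.0978  0.0906  0.2122] F [-4.5  0.8  6.1] w 0.0389 t 6.65
row [ 0.   -0.49 -0.03] [-0.    0.02  0.01]
```

```bash
python3 -m pendant '[[0,-0.2,0.0,0,0,0,0.2],[0,-0.4,0.02,0,0,0,0.2],[0,-0.6,0.04,0,0,0,0.2],[0,-0.75,0.06,0,0,0,0.2],[0,-0.82,0.07,0,0,0,0.2]]' 25|grep force ; python3 go.py -.0985 .139 .212 35 .155
python3 - <<'E'
from h import *
i,P=cloud("side");cv2.imwrite("pics/side2.png",cv2.resize(i[100:250,180:380],None,fx=3,fy=3))
E
```

```text
wrist_force: [-3.5, -4.0, 4.9]
grasp_force: 25.8
now [-0.0953  0.1395  0.2084] F [-3.6 -3.9  4.9] w 0.0386 t 7.275
row [-0.02  0.01 -0.08] [0.   0.03 0.02]
```

View pics/side2.png

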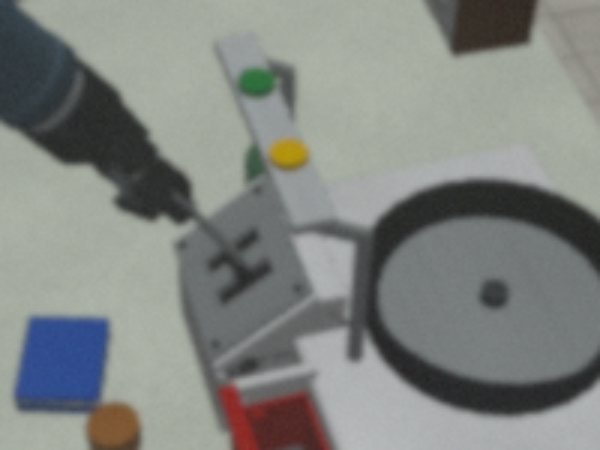

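The rod now leans to the left end of the neutral slot, around (240,255). I'll push it forward in stages.

```bash
python3 -m pendant '[[0.1,0,0,0,0,0,0.2],[0.2,0,0.01,0,0,0,0.2],[0.3,0,0.02,0,0,0,0.2],[0.4,0,0.04,0,0,0,0.2],[0.4,0,0.04,0,0,0,0.2]]' 25|grep force ; python3 go.py -.066 .139 .224 35 .155
```

```text
wrist_force: [-5.0, -0.1, 6.2]
grasp_force: 26.3
now [-0.0747  0.1399  0.2198] F [-5.   0.1  6.2] w 0.0387 t 7.95
row [0.15 0.01 0.02] [-0.01  0.04  0.  ]
```

```bash
python3 -m pendant '[[0.1,0,0.02,0,0,0,0.2],[0.2,0,0.03,0,0,0,0.2],[0.28,0,0.05,0,0,0,0.2],[0.33,0,0.06,0,0,0,0.2],[0.33,0,0.06,0,0,0,0.2]]' 25|grep force ; python3 go.py -.066 .139 .224 35 .155
```

```text
wrist_force: [-1.3, -1.9, -0.4]
grasp_force: 26.3
now [-0.0562  0.1396  0.2275] F [-1.4 -1.8 -0.4] w 0.0386 t 8.575
row [-0.18  0.01 -0.04] [-0.    0.05  0.01]
```

```bash
python3 -m pendant '[[0.04,0,0.01,0,0,0,0.2],[0.08,0,0.01,0,0,0,0.2],[0.08,0,0.01,0,0,0,0.2],[0.08,0,0.01,0,0,0,0.2],[0.08,0,0.01,0,0,0,0.2]]' 25|grep force ; python3 go.py -.066 .139 .224 35 .155
python3 - <<'E'
from h import *
i,P=cloud("side");cv2.imwrite("pics/side3.png",cv2.resize(i[100:250,180:380],None,fx=3,fy=3))
E
```

```text
wrist_force: [-1.3, -4.5, -8.1]
grasp_force: 25.9
now [-0.0526  0.1395  0.2291] F [-1.5 -4.5 -8.1] w 0.0388 t 9.2
row [-0.25  0.01 -0.06] [-0.    0.07  0.01]
```

View pics/side3.png

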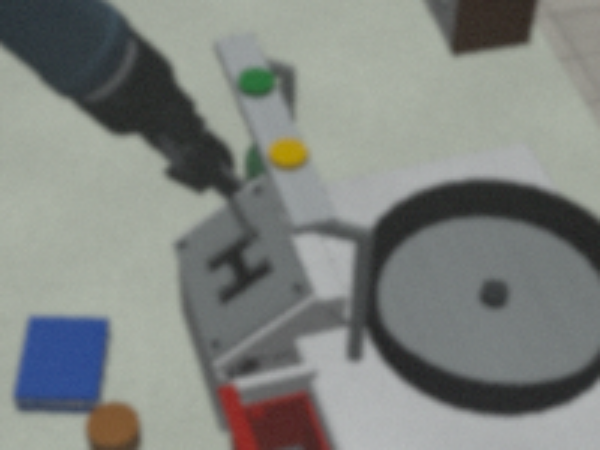

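The rod sits at the forward end of the left (green) slot, around (250,235). I'll release and retreat along the tool axis.

```bash
python3 -m pendant '[[0,0,0,0,0,0,0.6],[0,0,0,0,0,0,1],[0,0,0,0,0,0,1],[0,0,0,0,0,0,1],[0,0,0,0,0,0,1]]'|grep -e width -e force ;  python3 -m pendant '[[0,0,-0.4,0,0,0,1],[0,0,-0.8,0,0,0,1],[-0.2,0,-1.3,0,0,0,1],[-0.6,0,-1.8,0,0,0,1],[-1.0,0,-2,0,0,0,1]]'|grep force
python3 - <<'E'
from h import *
from go import RG,O
i,P=cloud("side");cv2.imwrite("pics/side4.png",cv2.resize(i[100:250,180:380],None,fx=3,fy=3))
h=cv2.cvtColor(i,cv2.COLOR_BGR2HSV);G=RG.inv().apply((P-O).reshape(-1,3)).reshape(P.shape)
m=(h[...,2]<75)&(np.linalg.norm(G-[-.062,.139,.23],axis=-1)<.04);k=G[m]
s=np.linalg.lstsq(np.c_[2*k,np.ones(len(k))],(k**2).sum(1),rcond=None)[0];c=s[:3];print(len(k),c,np.sqrt(s[3]+c@c))
L=c-[0,.1,.07];print("select",np.arcsin(L[1]/.175),"shift",np.arctan2(L[0],L[2])+np.radians(35))
E
```

```text
wrist_force: [0.0, -0.4, 0.2]
width: 0.085
grasp_force: 0.0
wrist_force: [-1.2, 0.5, 0.8]
grasp_force: 0.0
141 [-0.05780254  0.13747471  0.23271436] 0.01902335301429662
select 0.21581254369302702 shift 0.2695305267213717
```

View pics/side4.png

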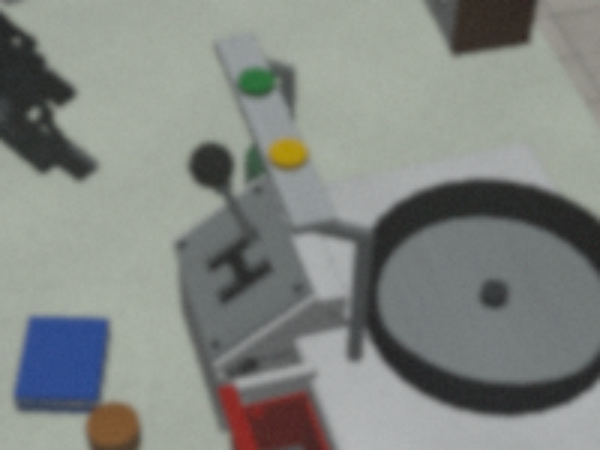

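The lever is in the forward-left gear (select about 0.216, shift about 0.25), the gripper is clear and the bin is shut. I'll hand it in.

```bash
python3 -c "
from workcell import bot
print(bot.close_job())"
```

```text
the job is handed in; nothing more can be done
None
```

The bin is pushed shut, the lever is fully forward in the green-tag (left) gear and released, and the job was handed in at about 10 s; no verdict came back, but the last camera check showed select about 0.22 and shift at its stop.

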